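Tighten the pivot nut deep in a television pedestal

ROBOT

A 7-joint arm with a two-finger parallel gripper is mounted at the origin on the work surface. World frame = base frame: x ahead of the robot, y to its left, z up, the work surface at z = 0. Lengths are in m, angles in rad, forces in N, time in s.
With the tool pointing down it reaches from about 0.425 to 0.925 m from the base axis. Payload 6.8 kg.
Tool frame: the origin (TCP) lies between the finger pads; the fingertips stand 22 mm ahead of it and the grasp point (between the pads) lies 3 mm ahead of it; z points along the fingers, y is the direction in which the jaws open and shut (so a half turn about z gives the same grasp; the last joint's range is limited). The gripper opens to 85 mm and grips with 20 to 120 N. Pads are 22 mm wide; open, the fingers measure 114 mm over their backs; the gripper's body (76 mm by 85 mm) begins 54 mm behind the grasp point. The pads swing forward as they close: fully open they stand 13 mm farther back than shut.
Start: joints at [-1.289, 0.477, 0.022, 1.555, -0.011, 1.109, -0.083], TCP at [0.257, 0.624, 0.253] pointing down, gripper open.
Joint ranges: [-2.96, 2.96], [-0.34, 2.1], [-1.41, 1.46], [0.24, 2.44], [-1.37, 4.51], [0.17, 1.92], [-2.96, 2.96]. Speed limits (rad/s): [2.39, 2.39, 3.14, 3.14, 3.14, 3.14, 3.14].

INTERFACE

Orientations are given as a unit quaternion [w, x, y, z].
In Python, from station import bot gives the robot as it stands. The module is installed in compiled form; this text tells all that it offers.
- The arm moves only by the tool drive_tool, never from a script. Its argument "series" is one flat list of numbers, 7 for each row, row after row: the opening, from -1 (shut) to 1 (fully open), then the shift along the tool's x, y, z in mm, then the turn, a rotation vector about the tool's x, y, z in rad. In form: [jaw, x, y, z, wx, wy, wz, jaw, x, y, z, wx, wy, wz, ...]. A call has 1 to 12 rows; each row shifts and turns the commanded pose from where the row before left it, along the tool's axes as they then stand; what a row does not reach is not made up. A row lasts 1/8 s, in which the tool goes at most 62.5 mm and 10.7 degrees, less where a joint would pass 70% of its speed; a pose out of reach is approached as far as the arm can. A call with a gripper value outside its range is refused whole. The fingers move at their own pace and stop on an object; "force" is the grip in N (left out, the last holds). Time passes only in rows, so rows that do not move let the fingers close. It gives the time, the measured TCP pose, the force and the opening at its end, in the units of the state.
- bot.get_obs(): the state, without advancing time (a new reading comes with each control period).
- bot.read_camera(name): name is "side" or "top"; returns a dict with "pixels" (480x640x3 uint8, blue, green, red), "camera_matrix" (3x3 intrinsics, pixels), "distortion" ([k1, k2, p1, p2, k3] as OpenCV has them; the pictures are not rectified), "rvec" (rotation vector, rad) and "tvec" (3), from world to camera coordinates, as OpenCV has them. Camera axes: x right, y down, z forward; pixel columns grow to the right and rows downward; lengths in m; the calibration is good to about 2 mm. A picture is of the moment at which its call begins. There is no depth.
- bot.hand_in(): hands the job in, once; it reports no verdict.
The state is a dict: "t": time; "q": joint angles; "joint_vel": joint speeds; "joint_torque": joint torques, N m; "eef_pos": TCP position; "tool_rot": TCP orientation; "contact_force": force on the tool from outside, world axes, zero at the start; "torque": the same for the moment, N m; "gripper_width": opening from 0.0 (shut) to 1.0 (fully open).
Only numpy, scipy, OpenCV 4.12 (cv2) and the standard library are available. Lean on these libraries where they do the work, as an engineer would, in place of code of your own. Each camera call takes 0.05 s, during which the arm holds its last target. There are 200 camera calls.

TASK

Take the T-handled socket driver out of its wooden stand, lower it down the neck tube of the television pedestal and feel for the nut at the bottom until the socket drops fully over it. Turn the nut clockwise until it comes up against its stop, pressing only lightly because it sits on a soft rubber bush, and without wrenching on once it has gone tight. Then put the driver back upright and fully down in its stand, and leave the pedestal and the other things alone.

Things in the scene. Friction and masses are not known exactly. Their poses are not given: they have to be found in the camera images.
- driver_grip (a point): Centre of the crossbar of the steel T-handled socket driver (loose, 0.25 to 0.5 kg), standing in its stand at the start at any yaw; z up the shaft. The flat-sided bar is 90 mm long along x, 16 mm wide along y, 18 mm high; grip it from above across its 16 mm width. The shaft is 14 mm thick, the socket head 40 mm across and 34 mm tall.
- socket_mouth (a point): Centre of the driver's lower end, 150 mm straight below driver_grip. The open hexagonal socket is 25 mm across flats and 13 mm deep (its flats are square to the driver's x axis and every 60 degrees from it).
- stand_hole (a point): Centre of the hole's mouth in the fixed plywood stand (block 110 x 90 x 50 mm, on the table). The hole is round, upright, 46 mm wide with a slightly bevelled rim, 42 mm deep (driver fully down: socket_mouth 42 mm below this point).
- pedestal: The fixed television pedestal: grey base disc 180 mm across and 12 mm thick with an upright aluminium neck tube (58 mm outside, 48 mm bore, open at the top) in its middle. Origin on the table under the tube's axis, z up.
- bore_mouth (a point): Centre of the neck tube's open top, 125 mm above the table, on the bore's axis.
- nut_top (a point): Unloaded centre of the nut's top, 89.5 mm below bore_mouth; fixed in the pedestal, does not show the nut's yaw. Steel hexagon nut, 24 mm across flats, 12 mm tall, with a 3.5 mm centring cone on top. Its flats lie at any yaw (not given): a misaligned socket rests on its corners, socket_mouth 3.5 mm below this point; fully home it is 13 mm below.
- nut (a joint): Turn of the nut on its thread, rad; grows clockwise seen from above (tightening); 0 is tight against the stop, starts between -1.4 and -0.8; -1.8 is its loose end. It turns stiffly, taking about 0.2 N m either way, and stays where it is left; it does not move up or down.
- bush_press (a joint): How far the rubber bush under the nut is pressed down, m; springs back; 6 N per mm. Damaged beyond 3 mm (18 N).
- bush_twist (a joint): Twist of the rubber bush under the nut, rad, positive clockwise from above; springs back; 2 N m per rad, so about 0.1 while the nut turns and more once it is at its stop. Torn beyond 0.4 either way (0.8 N m).
- washer: Loose steel washer, 28 mm across and 3 mm thick, on the pedestal's base disc; to be left alone. Origin under its centre.
- screwdriver: Loose screwdriver lying between the stand and the pedestal; to be left alone.
- wrench: Loose flat wrench lying on the table; to be left alone.
- spool: Loose white spool, 52 mm across and 42 mm tall; to be left alone. Origin under its centre.
- speaker: Loose bare loudspeaker, 104 mm across and 50 mm tall, face up; to be left alone. Origin under its centre.
- jar: Loose jar, 60 mm across and 75 mm tall; to be left alone. Origin under its centre.
- meter: Loose hand-held test meter, 150 x 75 x 34 mm, lying flat; to be left alone. Origin under its centre.
- remote: Loose remote control, 170 x 45 x 20 mm, lying flat; to be left alone. Origin under its centre.
- driver: The whole driver; origin at socket_mouth, z up its shaft, x along the crossbar.
Mind the look-alikes: they are no part of the job. Leave any purple look-alike of the driver alone. What is shaped like the part that bears stand_hole but pink is not meant.

How it is judged:
By the outcome, as a careful person would: the job done as asked, in the order asked, and still so for the second after the job is handed in, with the robot touching nothing.
It also fails if it takes over 72 s, if anything falls off the work surface, if the arm or the gripper's body presses on something with over 40 N, if the wrist force passes 120 N, or if a joint passes its speed limit or range.

## Working session

There is one attempt and no reset: what is moved stays moved. The work goes in short steps, Python scripts to look and compute and a tool call to move; the robot and the scene stay as the last step left them, time stands still between calls to the robot, and variables do not carry over. Pictures are saved under pics/ and viewed, about 8 in all and at most 12, crops included, and the job is handed in when it is done.

Besides the shell and the picture viewer there is one more tool, called after "Request:" as name(argument=value, ...), one argument or row to a line, values as JSON. drive_tool: Moves the arm, as the interface text tells. Its arguments: {"type":"object","properties":{"series":{"type":"array"},"force":{"type":"number"}},"required":["series"]}

```bash
mkdir -p pics; cat > h.py <<'E'
import numpy as np, cv2
from station import bot
def cam(n):
    c=bot.read_camera(n); c['img']=np.ascontiguousarray(c['pixels']); return c
def ray(c,uv):
    p=cv2.undistortPoints(np.array([[uv]],float),np.array(c['camera_matrix']),np.array(c['distortion']))[0,0]
    R=cv2.Rodrigues(np.array(c['rvec'],float))[0]; t=np.array(c['tvec'],float).ravel()
    return -R.T@t, R.T@np.array([p[0],p[1],1.])
def onz(c,uv,z):
    o,d=ray(c,uv); return o+d*(z-o[2])/d[2]
def proj(c,P):
    return cv2.projectPoints(np.array(P,float).reshape(-1,1,3),np.array(c['rvec'],float),np.array(c['tvec'],float),np.array(c['camera_matrix']),np.array(c['distortion']))[0][:,0]
def two(c1,u1,c2,u2):
    o1,d1=ray(c1,u1);o2,d2=ray(c2,u2);d1/=np.linalg.norm(d1);d2/=np.linalg.norm(d2)
    s=np.linalg.lstsq(np.c_[d1,-d2],o2-o1,rcond=None)[0]
    a=o1+s[0]*d1;b=o2+s[1]*d2; return (a+b)/2,np.linalg.norm(a-b)
E
python3 - <<'E'
from h import *
for n in('top','side'):
    c=cam(n);cv2.imwrite(f'pics/{n}0.png',c['img'])
    o,_=ray(c,(320,240));print(n,o)
o=bot.get_obs();print({k:np.round(o[k],4) for k in o})
E
```

```text
top [0.27393315 0.01813808 1.77271412]
side [-0.16849949 -0.7386349   1.00175126]
{'t': np.float64(0.1), 'q': array([-1.2891,  0.4777,  0.0223,  1.5563, -0.0115,  1.1093, -0.0831]), 'joint_vel': array([ 0.0004, -0.0025,  0.0011, -0.0034,  0.0005, -0.0013,  0.0009]), 'joint_torque': array([ 3.60000e-03, -5.97757e+01,  1.61290e+00, -2.81953e+01,
        1.27000e-02,  5.10000e-03,  0.00000e+00]), 'eef_pos': array([0.2563, 0.6239, 0.2524]), 'tool_rot': array([-1.000e-04,  1.937e-01,  9.811e-01, -8.000e-04]), 'contact_force': array([ 0.0234,  0.846 , -0.3838]), 'torque': array([0.0135, 0.0164, 0.0414]), 'gripper_width': np.float64(1.0001)}
```

View pics/top0.png

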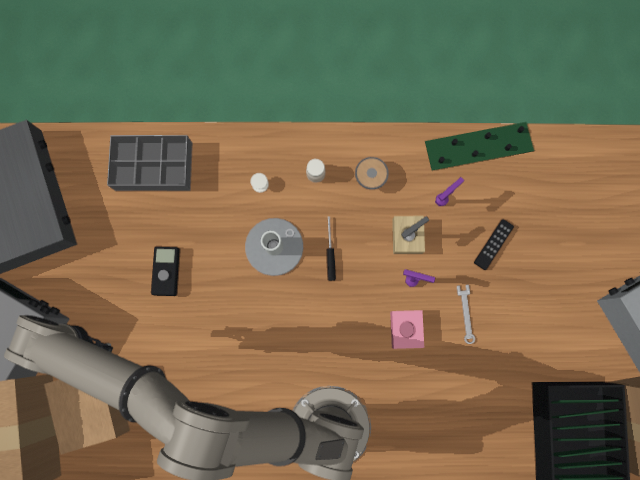

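View pics/side0.png

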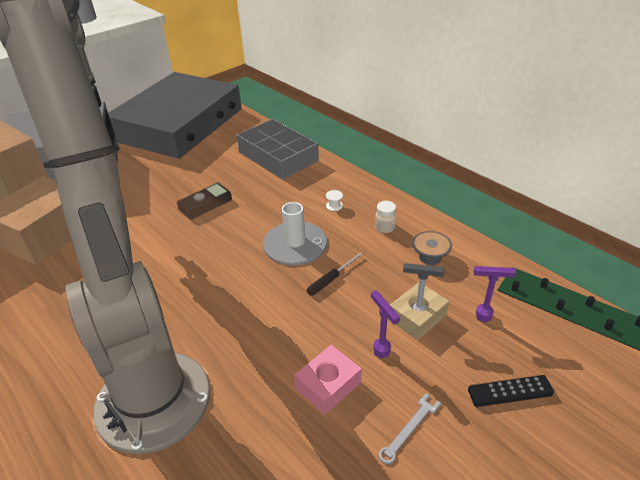

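The top picture shows the steel driver at (415,229) in the plywood stand at (409,234). The pedestal tube is at (271,241). In the side view the bar is at (424,270) and the tube top at (292,208).
Look-alikes: purple drivers at top (449,191) and (418,278), and the pink block at (408,329). By the description I choose the grey driver and the plywood stand. Next is one close crop to check.

```bash
python3 - <<'E'
from h import *
a=cv2.imread('pics/top0.png');b=cv2.imread('pics/side0.png')
f=lambda im,x,y,w=50,h=37:cv2.resize(im[y-h:y+h,x-w:x+w],(400,296),interpolation=cv2.INTER_CUBIC)
cv2.imwrite('pics/crop1.png',np.vstack([np.hstack([f(a,410,230),f(b,424,287)]),np.hstack([f(a,275,240),f(b,293,225)])]))
E
```

```text
(no output)
```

View pics/crop1.png

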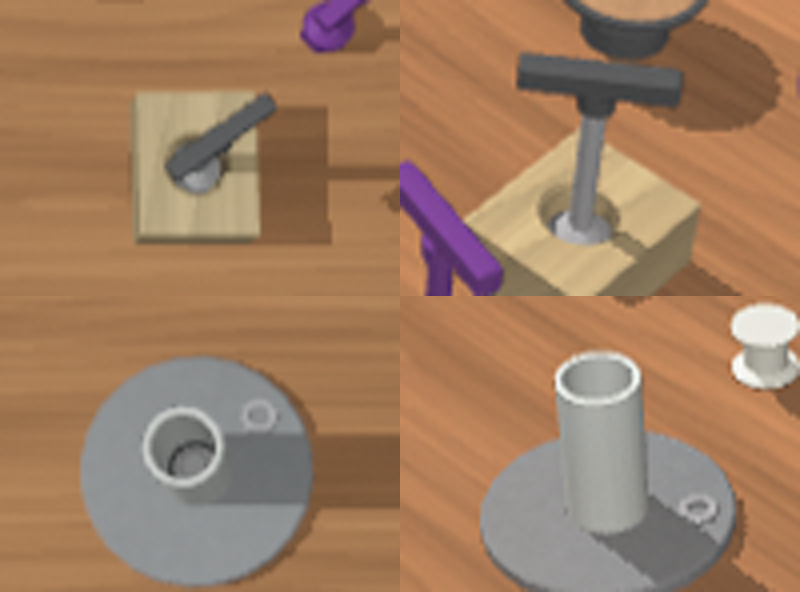

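The crop confirms it: the steel grey driver stands in the plywood stand hole, and the tube is open with the washer on the base. Now I measure by masks.

```bash
python3 - <<'E'
from h import *
T=cam('top');S=cam('side')
def mask(c,box,fn):
    x0,y0,x1,y1=box;im=c['img'][y0:y1,x0:x1].astype(int);m=fn(im).astype(np.uint8)*255
    k=max(cv2.findContours(m,cv2.RETR_EXTERNAL,cv2.CHAIN_APPROX_NONE)[0],key=cv2.contourArea)
    return (k+np.array([x0,y0])).astype(np.float32)
dark=lambda i:(i.max(2)<105)&(i.max(2)-i.min(2)<18)
kT=mask(T,(395,205,440,245),dark);rT=cv2.minAreaRect(kT);print('barT',rT,cv2.contourArea(kT))
kS=mask(S,(395,255,450,285),dark);rS=cv2.minAreaRect(kS);print('barS',rS)
bT=cv2.boxPoints(rT);print(bT.round(1).tolist());print(cv2.boxPoints(rS).round(1).tolist())
P,e=two(T,rT[0],S,rS[0]);print('bar two-view',P,e)
w,h=rT[1];i=(bT[1]-bT[0]) if np.linalg.norm(bT[1]-bT[0])>np.linalg.norm(bT[2]-bT[1]) else (bT[2]-bT[1])
A=onz(T,np.array(rT[0])-i/2,.167);B=onz(T,np.array(rT[0])+i/2,.167);print('ends',A,B,np.linalg.norm(A-B),'yaw',np.degrees(np.arctan2(*(B-A)[[1,0]])),'c',(A+B)/2)
# rim
rim=lambda i:(i.min(2)>185)
for n,c,box in(('T',T,(255,225,287,260)),('S',S,(275,195,310,225))):
    k=mask(c,box,rim);el=cv2.fitEllipse(cv2.convexHull(k.astype(np.int32)).astype(np.float32));print('rim',n,el,cv2.boundingRect(k.astype(np.int32)),onz(c,el[0],.125))
    globals()['r'+n+'im']=el[0]
print('bore two-view',two(T,rTim,S,rSim))
gray=lambda i:(i.max(2)-i.min(2)<35)&(i.max(2)>60)
k=mask(T,(235,210,310,285),gray);el=cv2.fitEllipse(k);print('base',el,onz(T,el[0],.012))
# stand
hs=lambda i:(i[...,2]>150)&(i[...,0]>95)&(i[...,2]-i[...,0]<110)
k=mask(T,(385,205,432,262),hs);r=cv2.minAreaRect(k);print('standT',r,onz(T,r[0],.05),[onz(T,p,.05)[:2].round(4).tolist() for p in cv2.boxPoints(r)])
d=T['img'][205:262,385:432]
E
```

```text
barT ((415.1470031738281, 227.41175842285156), (7.717436790466309, 30.698246002197266), 59.036251068115234) 144.5
barS ((423.42681884765625, 272.1585388183594), (40.417945861816406, 14.135235786437988), 6.34019136428833)
[[400.0, 232.0], [426.29998779296875, 216.1999969482422], [430.29998779296875, 222.8000030517578], [404.0, 238.60000610351562]]
[[402.6000061035156, 277.0], [404.1000061035156, 262.8999938964844], [444.29998779296875, 267.3999938964844], [442.70001220703125, 281.3999938964844]]
bar two-view [ 0.57261607 -0.24388658  0.15566087] 0.0025302559131037275
ends [ 0.5487061  -0.20512148  0.167     ] [ 0.59437273 -0.28095647  0.167     ] 0.08852336753359318 yaw -58.94431406835466 c [ 0.57153942 -0.24303898  0.167     ]
rim T ((270.06854248046875, 240.01446533203125), (18.62932777404785, 18.927474975585938), 74.64031219482422) (261, 231, 19, 19) [0.54118394 0.17046181 0.125     ]
rim S ((291.9192199707031, 208.58717346191406), (11.96790885925293, 21.190032958984375), 84.28961181640625) (282, 203, 21, 12) [0.53962184 0.17161402 0.125     ]
bore two-view (array([0.54034877, 0.17098245, 0.12516408]), np.float64(0.0019332988415438762))
base ((273.8133850097656, 246.37281799316406), (56.852867126464844, 57.42192459106445), 60.18119430541992) [0.53971298 0.16904852 0.012     ]
standT ((409.0, 233.0), (36.0, 30.0), 90.0) [ 0.57588063 -0.24284866  0.05      ] [[0.6314, -0.1983], [0.6317, -0.2899], [0.5209, -0.2871], [0.5207, -0.1963]]
```

Request:
drive_tool(
  series=[1, -38.8, -42.6, 0, 0, 0, 0, 1, -38.8, -42.6, 0, 0, 0, 0, 1, -38.8, -42.6, 0, 0, 0, 0, 1, -38.8, -42.6, 0, 0, 0, 0, 1, -38.8, -42.6, 0, 0, 0, 0, 1, -38.8, -42.6, 0, 0, 0, 0, 1, -38.8, -42.6, 0, 0, 0, 0, 1, -38.8, -42.6, 0, 0, 0, 0, 1, -38.8, -42.6, 0, 0, 0, 0, 1, -38.8, -42.6, 0, 0, 0, 0, 1, -38.8, -42.6, 0, 0, 0, 0, 1, -38.8, -42.6, 0, 0, 0, 0],
  force=60,
)

```text
t: 1.7
eef_pos: [0.4932, -0.0271, 0.2535]
tool_rot: [0.0, 0.194, 0.981, 0.0]
contact_force: [0.5, 0.1, -0.0]
gripper_width: 0.997
```

```bash
cat >> h.py <<'E'
from scipy.spatial.transform import Rotation as Ro
def go(p,yaw=None):
    """print tool-axis shift (mm) to p, and turn (rad) to tool pointing down with tool x at yaw deg"""
    o=bot.get_obs();w,x,y,z=o['tool_rot'];R=Ro.from_quat([x,y,z,w])
    print('t',round(float(o['t']),2),'pos',np.round(o['eef_pos'],4),'F',np.round(o['contact_force'],1),'M',np.round(o['torque'],2),'w',round(float(o['gripper_width']),3),'q',np.round(o['q'],2))
    X=R.as_matrix();print('xyaw',round(float(np.degrees(np.arctan2(X[1,0],X[0,0]))),2),'tilt z',np.round(X[:,2],4))
    print('shift first',np.round(X.T@(np.array(p)-o['eef_pos'])*1e3,1))
    if yaw is not None:
        c,s=np.cos(np.radians(yaw)),np.sin(np.radians(yaw));G=np.array([[c,s,0],[s,-c,0],[0,0,-1]])
        print('turn',np.round((R.inv()*Ro.from_matrix(G)).as_rotvec(),3),'shift after turn',np.round(G.T@(np.array(p)-o['eef_pos'])*1e3,1))
E
python3 -c "
from h import *
go([.5715,-.243,.25],121.06)"
```

```text
t 1.7 pos [ 0.4932 -0.0271  0.2535] F [ 0.5  0.1 -0. ] M [-0.02 -0.01  0.  ] w 0.997 q [-0.44  0.18  0.42  2.   -0.09  0.98  1.21]
xyaw 157.68 tilt z [ 6.e-04  4.e-04 -1.e+00]
shift first [-154.4 -170.     3.5]
turn [0.001 0.    0.639] shift after turn [-225.3  -44.3    3.5]
```

Request:
drive_tool(
  series=[1, 0, 0, 0, 0, 0, 0.16, 1, 0, 0, 0, 0, 0, 0.16, 1, 0, 0, 0, 0, 0, 0.16, 1, 0, 0, 0, 0, 0, 0.159, 1, -56.3, -11, 0.9, 0, 0, 0, 1, -56.3, -11, 0.9, 0, 0, 0, 1, -56.3, -11, 0.9, 0, 0, 0, 1, -56.3, -11, 0.9, 0, 0, 0, 1, 0, 0, 0, 0, 0, 0, 1, 0, 0, 0, 0, 0, 0],
)

```text
t: 2.95
eef_pos: [0.5711, -0.2405, 0.2492]
tool_rot: [-0.001, 0.492, 0.871, 0.0]
contact_force: [0.9, 0.6, 0.2]
gripper_width: 1.001
```

```bash
python3 - <<'E'
from h import *
go([.5715,-.243,.171],121.06)
T=cam('top');S=cam('side')
a,b=T['img'],S['img']
f=lambda im,x,y,w=60,h=45:cv2.resize(im[y-h:y+h,x-w:x+w],(400,300),interpolation=cv2.INTER_CUBIC)
cv2.imwrite('pics/crop2.png',np.hstack([f(a,412,228),f(b,424,265)]))
E
```

```text
t 2.95 pos [ 0.5711 -0.2405  0.2492] F [0.9 0.6 0.2] M [ 0.08 -0.03  0.  ] w 1.001 q [-0.13  0.43  0.57  1.73 -0.26  1.06  1.08]
xyaw 121.05 tilt z [-1.e-03  8.e-04 -1.e+00]
shift first [-2.4 -0.9 78.2]
turn [-0.    -0.001 -0.   ] shift after turn [-2.3 -1.  78.2]
```

View pics/crop2.png

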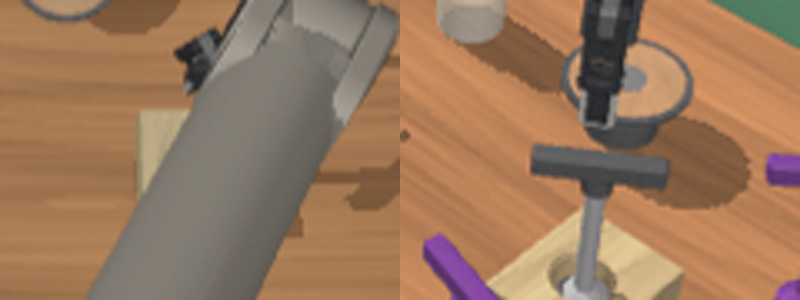

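The side crop shows the fingers centred above the steel bar's middle at (598,165) in the crop, with nothing in the way. I descend and grip.

Request:
drive_tool(
  series=[1, -2.3, -1, 30, 0, 0, 0, 1, 0, 0, 30, 0, 0, 0, 1, 0, 0, 18.2, 0, 0, 0, 1, 0, 0, 0, 0, 0, 0, -1, 0, 0, 0, 0, 0, 0, -1, 0, 0, 0, 0, 0, 0, -1, 0, 0, 0, 0, 0, 0, -1, 0, 0, 0, 0, 0, 0, -1, 0, 0, 0, 0, 0, 0, -1, 0, 0, 0, 0, 0, 0, -1, 0, 0, 0, 0, 0, 0],
  force=60,
)

```text
t: 4.42
eef_pos: [0.5722, -0.2437, 0.172]
tool_rot: [0.001, 0.492, 0.871, 0.0]
contact_force: [0.8, 0.6, 5.6]
gripper_width: 0.174
```

```bash
python3 -c "
from h import *
go([.5715,-.243,.171],121.06)"
```

```text
t 4.42 pos [ 0.5722 -0.2437  0.172 ] F [0.8 0.6 5.6] M [ 0.14 -0.27 -0.03] w 0.174 q [-0.09  0.52  0.53  1.79 -0.33  0.92  1.13]
xyaw 121.06 tilt z [ 1.2e-03 -2.0e-04 -1.0e+00]
shift first [ 1.  -0.3  1. ]
turn [ 0.001  0.001 -0.   ] shift after turn [ 1.  -0.3  1. ]
```

Request:
drive_tool(
  series=[-1, 0, 0, -5, 0, 0, 0, -1, 0, 0, -10, 0, 0, 0, -1, 0, 0, -25, 0, 0, 0, -1, 0, 0, -40, 0, 0, 0, -1, 0, 0, -40, 0, 0, 0, -1, 0, 0, -40, 0, 0, 0, -1, 0, 0, 0, 0, 0, 0, -1, 0, 0, 0, 0, 0, 0],
  force=80,
)

```text
t: 5.42
eef_pos: [0.5709, -0.2431, 0.3302]
tool_rot: [-0.001, 0.492, 0.871, -0.0]
contact_force: [0.3, 0.1, -3.9]
gripper_width: 0.161
```

```bash
python3 - <<'E'
from h import *
go([.5403,.1708,.322],121.06)
T=cam('top');S=cam('side')
a,b=T['img'],S['img']
p=proj(S,[bot.get_obs()['eef_pos']])[0].astype(int);print(p)
cv2.imwrite('pics/crop3.png',cv2.resize(b[p[1]-60:p[1]+130,p[0]-100:p[0]+100],(600,570),interpolation=cv2.INTER_CUBIC))
E
```

```text
t 5.42 pos [ 0.5709 -0.2431  0.3302] F [ 0.3  0.1 -3.9] M [0.04 0.04 0.  ] w 0.161 q [-0.15  0.37  0.61  1.63 -0.22  1.22  1.05]
xyaw 121.05 tilt z [-2.1e-03  9.0e-04 -1.0e+00]
shift first [370.3 187.3   8.7]
turn [-0.001 -0.002 -0.   ] shift after turn [370.3 187.4   8.2]
[431 210]
```

View pics/crop3.png

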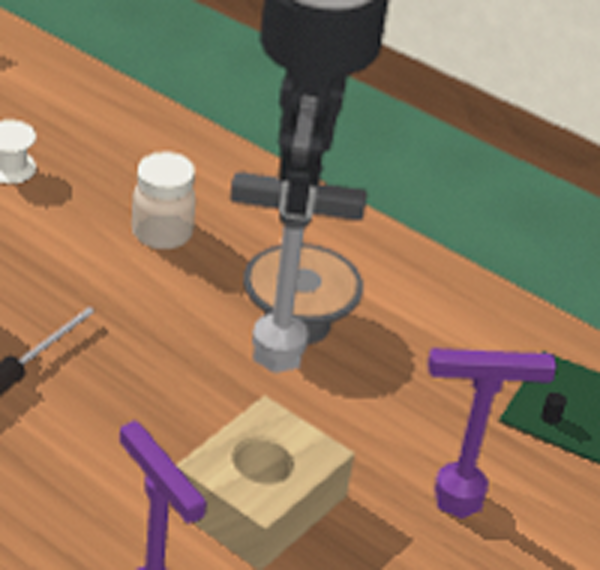

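The side crop shows the driver hanging in the grip. The bar spans crop x 232–367, the socket head x 253–308 with its lower edge at y 370, and the hole is at (263,462). I check the tilt and offset numerically.

```bash
python3 - <<'E'
from h import *
S=cam('side');o=bot.get_obs();p=o['eef_pos'];o0=np.array([331,150])
for z in(.005,.014,.06,.130,.164): print(z,((proj(S,[p-[0,0,z]])[0]-o0)*3).round(1))
# shaft and head midlines: neutral-grey pixels, row by row
g=S['img'].astype(int)
hsv=cv2.cvtColor(S['img'],cv2.COLOR_BGR2HSV)
m=((hsv[...,1]<45)&(hsv[...,2]>95)).astype(np.uint8)
for r in list(range(226,250,3))+list(range(256,274,2)):
    xs=np.where(m[r,405:450])[0]+405
    if len(xs): print(r,'crop y',(r-150)*3,'mid',round((xs.min()+xs.max())/2*3-331*3,1),'w',xs.max()-xs.min()+1)
# stand hole
h=((hsv[...,2]<165)).astype(np.uint8)[292:316,402:436]
k=max(cv2.findContours(h,cv2.RETR_LIST,cv2.CHAIN_APPROX_NONE)[0],key=cv2.contourArea);e=cv2.fitEllipse(k)
u=np.array(e[0])+[402,292];print('hole',e,u,onz(S,u,.05))
E
```

```text
0.005 [300.7 186. ]
0.014 [299.3 196.6]
0.06 [292.3 248.7]
0.13 [282.4 322.9]
0.164 [277.8 356.9]
226 crop y 228 mid 292.5 w 6
229 crop y 237 mid 291.0 w 7
232 crop y 246 mid 297.0 w 15
235 crop y 255 mid 297.0 w 29
238 crop y 264 mid 297.0 w 35
241 crop y 273 mid 300.0 w 37
244 crop y 282 mid 282.0 w 25
247 crop y 291 mid 283.5 w 6
256 crop y 318 mid 280.5 w 14
258 crop y 324 mid 279.0 w 17
260 crop y 330 mid 280.5 w 18
262 crop y 336 mid 280.5 w 18
264 crop y 342 mid 279.0 w 17
266 crop y 348 mid 279.0 w 17
268 crop y 354 mid 276.0 w 15
270 crop y 360 mid 277.5 w 14
272 crop y 366 mid 280.5 w 10
hole ((16.334468841552734, 11.4177885055542), (12.942254066467285, 20.041587829589844), 104.18372344970703) [418.33446884 303.41778851] [ 0.57291037 -0.23967015  0.05      ]
```

Request:
drive_tool(
  series=[-1, 20, 10, 0, 0, 0, 0, -1, 45, 23, 0, 0, 0, 0, -1, 45, 23, 0, 0, 0, 0, -1, 45, 23, 0, 0, 0, 0, -1, 45, 23, 0, 0, 0, 0, -1, 45, 23, 0, 0, 0, 0, -1, 45, 23, 0, 0, 0, 0, -1, 40, 19, 0, 0, 0, 0, -1, 25, 12, 0, 0, 0, 0, -1, 15, 8, 0, 0, 0, 0, -1, 0, 0, 0, 0, 0, 0, -1, 0, 0, 0, 0, 0, 0],
)

```text
t: 7.08
eef_pos: [0.5413, 0.168, 0.3313]
tool_rot: [0.0, 0.493, 0.87, -0.001]
contact_force: [-1.5, -0.1, -3.3]
gripper_width: 0.169
```

```bash
python3 - <<'E'
from h import *
go([.5403,.1708,.31],121.06)
S=cam('side');b=S['img'];p=bot.get_obs()['eef_pos']
x0,y0=240,130
for z in(.13,.164): print(z,((proj(S,[p-[0,0,z]])[0]-[x0,y0])*5).round(1))
print('bore',((proj(S,[[.5403,.1708,.125]])[0]-[x0,y0])*5).round(1))
cv2.imwrite('pics/crop4.png',cv2.resize(b[y0:y0+115,x0:x0+110],(550,575),interpolation=cv2.INTER_CUBIC))
E
```

```text
t 7.08 pos [0.5413 0.168  0.3313] F [-1.5 -0.1 -3.3] M [-0.06 -0.01  0.04] w 0.169 q [-0.77  0.24  0.43  1.75 -0.11  1.18  0.24]
xyaw 120.92 tilt z [-2.0e-04 -1.1e-03 -1.0e+00]
shift first [ 3.   0.6 21.3]
turn [-0.001  0.001 -0.002] shift after turn [ 3.   0.6 21.3]
0.13 [257.8 276. ]
0.164 [261.8 329.8]
bore [261.6 393.1]
```

View pics/crop4.png

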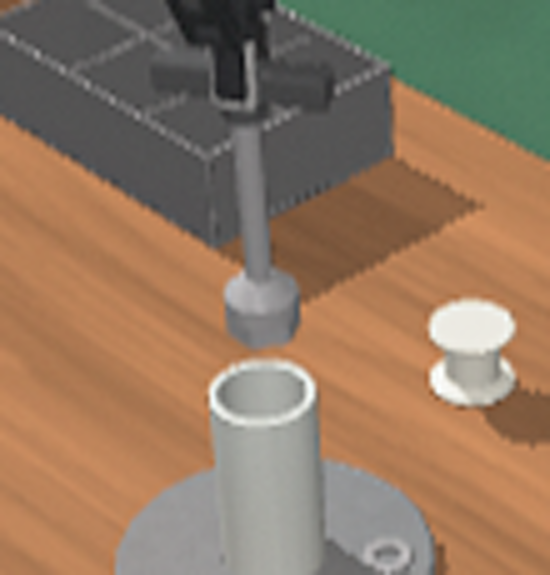

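The side crop shows the socket head (crop centre (262,310)) above the tube mouth (263,393), lined up to about 1 mm. I lower it into the bore.

Request:
drive_tool(
  series=[-1, 3, 0.6, 10, 0, 0, 0, -1, 0, 0, 15, 0, 0, 0, -1, 0, 0, 10, 0, 0, 0, -1, 0, 0, 10, 0, 0, 0, -1, 0, 0, 10, 0, 0, 0, -1, 0, 0, 10, 0, 0, 0, -1, 0, 0, 15, 0, 0, 0, -1, 0, 0, 15, 0, 0, 0, -1, 0, 0, 15, 0, 0, 0, -1, 0, 0, 10, 0, 0, 0, -1, 0, 0, 5, 0, 0, 0, -1, 0, 0, 0, 0, 0, 0],
)

```text
t: 8.62
eef_pos: [0.54, 0.1728, 0.2063]
tool_rot: [-0.0, 0.492, 0.871, -0.0]
contact_force: [-0.3, 0.6, -3.9]
gripper_width: 0.169
```

```bash
python3 -c "
from h import *
go([.5403,.1708,.196],121.06)"
```

```text
t 8.62 pos [0.54   0.1728 0.2063] F [-0.3  0.6 -3.9] M [ 0.01 -0.04  0.04] w 0.169 q [-0.73  0.37  0.4   1.89 -0.18  0.92  0.29]
xyaw 121.05 tilt z [-3.e-04 -1.e-04 -1.e+00]
shift first [-1.9 -0.8 10.3]
turn [-0. -0. -0.] shift after turn [-1.9 -0.8 10.3]
```

Request:
drive_tool(
  series=[-1, -0.8, -0.3, 3, 0, 0, 0, -1, 0, 0, 2, 0, 0, 0, -1, 0, 0, 2, 0, 0, 0, -1, 0, 0, 0, 0, 0, 0],
)

```text
t: 9.12
eef_pos: [0.5401, 0.172, 0.1994]
tool_rot: [-0.0, 0.492, 0.871, -0.0]
contact_force: [-0.0, 0.1, -3.8]
gripper_width: 0.162
```

```bash
cat >> h.py <<'E'
def avg(n=5):
    L=[]
    for _ in range(n):
        o=bot.get_obs();L.append(np.r_[o['eef_pos'],o['contact_force'],o['torque']]);bot.read_camera('side')
    L=np.array(L);print('t',round(float(o['t']),2),'avg pos mm',(L[:,:3].mean(0)*1e3).round(2),'sd',(L[:,:3].std(0)*1e3).round(2),'F',L[:,3:6].mean(0).round(2),'M',L[:,6:].mean(0).round(3))
E
python3 -c "
from h import *
avg()"
```

```text
t 9.32 avg pos mm [540.17 172.   199.52] sd [0.05 0.01 0.08] F [ 0.14 -0.31 -3.65] M [0.006 0.005 0.004]
```

Request:
drive_tool(
  series=[-1, -0.9, -0.5, 1, 0, 0, 0, -1, 0, 0, 1, 0, 0, 0, -1, 0, 0, 1, 0, 0, 0, -1, 0, 0, 0, 0, 0, 0],
)

```text
t: 9.88
eef_pos: [0.5401, 0.1709, 0.1963]
tool_rot: [-0.0, 0.492, 0.871, -0.0]
contact_force: [-0.2, 0.8, -4.1]
gripper_width: 0.162
```

```bash
python3 -c "
from h import *
avg(2)"
```

```text
t 9.93 avg pos mm [540.14 170.93 196.38] sd [0.04 0.   0.04] F [ 0.38  0.36 -3.64] M [-0.005  0.02  -0.   ]
```

Request:
drive_tool(
  series=[-1, 0, 0, 1, 0, 0, 0, -1, 0, 0, 1, 0, 0, 0, -1, 0, 0, 0, 0, 0, 0],
)

```text
t: 10.35
eef_pos: [0.5405, 0.171, 0.1949]
tool_rot: [0.0, 0.492, 0.871, 0.0]
contact_force: [-0.4, 0.4, 0.7]
gripper_width: 0.165
```

```bash
python3 -c "
from h import *
avg(2)"
```

```text
t 10.4 avg pos mm [540.51 171.02 194.86] sd [0.02 0.01 0.02] F [0.04 0.38 0.58] M [-0.05   0.153  0.046]
```

Contact with about 4 N on the nut. Now I feel around clockwise in small turns.

Request:
drive_tool(
  series=[-1, 0, 0, 0.4, 0, 0, 0.06, -1, 0, 0, 0, 0, 0, 0.06, -1, 0, 0, 0, 0, 0, 0.06, -1, 0, 0, 0, 0, 0, 0.06],
)

```text
t: 10.95
eef_pos: [0.5398, 0.1711, 0.1937]
tool_rot: [-0.0, 0.593, 0.805, -0.0]
contact_force: [-0.6, 0.8, -3.9]
gripper_width: 0.166
```

```bash
python3 -c "
from h import *
avg(2);go([.5403,.1708,.1865])"
```

```text
t 11.0 avg pos mm [539.77 171.15 193.69] sd [0.01 0.05 0.02] F [-0.54  1.33 -3.89] M [ 0.194  0.098 -0.023]
t 11.05 pos [0.5398 0.1712 0.1937] F [-0.4  1.5 -4.1] M [ 0.21  0.15 -0.03] w 0.169 q [-0.77  0.39  0.45  1.9  -0.21  0.9   0.08]
xyaw 107.3 tilt z [-8.e-04 -1.e-04 -1.e+00]
shift first [-0.5  0.4  7.2]
```

Request:
drive_tool(
  series=[-1, 0, 0, 1, 0, 0, 0, -1, 0, 0, 1, 0, 0, 0, -1, 0, 0, 0, 0, 0, 0],
)

```text
t: 11.42
eef_pos: [0.54, 0.171, 0.1919]
tool_rot: [-0.0, 0.593, 0.806, -0.0]
contact_force: [-0.3, 0.4, -3.8]
gripper_width: 0.162
```

```bash
python3 -c "
from h import *
avg(2)"
```

```text
t 11.47 avg pos mm [540.01 170.95 191.92] sd [0.   0.   0.02] F [-0.27  0.5  -4.06] M [0.319 0.244 0.056]
```

Request:
drive_tool(
  series=[-1, 0, 0, 1.5, 0, 0, 0, -1, 0, 0, 1.5, 0, 0, 0, -1, 0, 0, 1, 0, 0, 0, -1, 0, 0, 0.7, 0, 0, 0, -1, 0, 0, 0, 0, 0, 0],
)

```text
t: 12.15
eef_pos: [0.5402, 0.171, 0.1873]
tool_rot: [-0.0, 0.593, 0.805, -0.0]
contact_force: [-1.7, 0.4, -4.3]
gripper_width: 0.168
```

```bash
python3 -c "
from h import *
avg(2)"
```

```text
t 12.2 avg pos mm [540.14 170.94 187.32] sd [0.02 0.01 0.  ] F [-1.49  0.19 -3.54] M [0.358 0.394 0.04 ]
```

Request:
drive_tool(
  series=[-1, 0, 0, 1, 0, 0, 0, -1, 0, 0, 0.7, 0, 0, 0, -1, 0, 0, 0, 0, 0, 0],
)

```text
t: 12.62
eef_pos: [0.5403, 0.171, 0.1858]
tool_rot: [0.0, 0.593, 0.805, 0.0]
contact_force: [-2.1, 0.5, -0.8]
gripper_width: 0.163
```

```bash
python3 -c "
from h import *
avg(2)"
```

```text
t 12.68 avg pos mm [540.3  170.95 185.84] sd [0.01 0.01 0.  ] F [-1.7   0.76 -1.14] M [ 0.261  0.502 -0.039]
```

Fully home (TCP 185.8 mm, expected about 186) with about 2.5 N on it. Now I turn clockwise and watch the moment.

Request:
drive_tool(
  series=[-1, 0, 0, 0.2, 0, 0, 0.06, -1, 0, 0, 0, 0, 0, 0.06, -1, 0, 0, 0, 0, 0, 0.06, -1, 0, 0, 0, 0, 0, 0.06, -1, 0, 0, 0, 0, 0, 0.06, -1, 0, 0, 0, 0, 0, 0.06, -1, 0, 0, 0, 0, 0, 0.06, -1, 0, 0, 0, 0, 0, 0.06],
)

```text
t: 13.72
eef_pos: [0.5403, 0.1716, 0.1857]
tool_rot: [-0.0, 0.768, 0.641, 0.0]
contact_force: [-1.9, 2.4, -1.0]
gripper_width: 0.162
```

```bash
python3 -c "
from h import *
avg(2);go([.5403,.1708,.1865])"
```

```text
t 13.78 avg pos mm [540.26 171.56 185.7 ] sd [0.   0.   0.02] F [-1.98  1.79 -0.94] M [0.642 0.563 0.234]
t 13.82 pos [0.5403 0.1715 0.1857] F [-1.9  2.   0.1] M [0.67 0.56 0.24] w 0.166 q [-0.85  0.42  0.56  1.91 -0.28  0.89 -0.33]
xyaw 79.83 tilt z [ 3.e-04  5.e-04 -1.e+00]
shift first [-0.7  0.1 -0.8]
```

Request:
drive_tool(
  series=[-1, 0, 0, 0, 0, 0, 0.06, -1, 0, 0, 0, 0, 0, 0.06, -1, 0, 0, 0, 0, 0, 0.06, -1, 0, 0, 0, 0, 0, 0.06, -1, 0, 0, 0, 0, 0, 0.05],
)

```text
t: 14.45
eef_pos: [0.5403, 0.1717, 0.1857]
tool_rot: [-0.0, 0.852, 0.524, 0.0]
contact_force: [-0.9, 2.4, -0.2]
gripper_width: 0.163
```

```bash
python3 -c "
from h import *
avg(2);go([.5403,.1708,.1865])"
```

```text
t 14.5 avg pos mm [540.34 171.76 185.7 ] sd [0.   0.01 0.02] F [-1.01  2.51 -0.62] M [0.963 0.516 0.208]
t 14.55 pos [0.5403 0.1717 0.1857] F [-1.4  2.8 -0.4] M [0.98 0.43 0.21] w 0.167 q [-0.9   0.43  0.63  1.92 -0.33  0.89 -0.58]
xyaw 63.27 tilt z [ 4.e-04  8.e-04 -1.e+00]
shift first [-0.8  0.4 -0.8]
```

Request:
drive_tool(
  series=[-1, 0, 0, 0, 0, 0, 0.05, -1, 0, 0, 0, 0, 0, 0.05, -1, 0, 0, 0, 0, 0, 0.05],
)

```text
t: 14.92
eef_pos: [0.5404, 0.1717, 0.1857]
tool_rot: [-0.0, 0.888, 0.459, 0.0]
contact_force: [-0.8, 2.9, -0.5]
gripper_width: 0.164
```

```bash
python3 -c "
from h import *
avg(2)"
```

```text
t 14.97 avg pos mm [540.4  171.73 185.71] sd [0.01 0.03 0.01] F [-0.92  3.22 -0.53] M [1.129 0.469 0.235]
```

Request:
drive_tool(
  series=[-1, 0.4, -0.3, 0, 0, 0, 0.05, -1, 0, 0, 0, 0, 0, 0.05, -1, 0, 0, 0, 0, 0, 0.05],
)

```text
t: 15.4
eef_pos: [0.5405, 0.172, 0.1857]
tool_rot: [-0.0, 0.92, 0.391, 0.0]
contact_force: [-0.8, 3.0, -1.1]
gripper_width: 0.165
```

```bash
python3 -c "
from h import *
avg(2)"
```

```text
t 15.45 avg pos mm [540.48 172.05 185.69] sd [0.   0.05 0.02] F [-0.66  2.89 -1.27] M [1.186 0.305 0.307]
```

Request:
drive_tool(
  series=[-1, 0, 0, 0, 0, 0, 0.04, -1, 0, 0, 0, 0, 0, 0.04],
)

```text
t: 15.75
eef_pos: [0.5405, 0.1718, 0.1857]
tool_rot: [-0.0, 0.936, 0.353, 0.0]
contact_force: [-0.3, 4.2, -0.2]
gripper_width: 0.161
```

```bash
python3 -c "
from h import *
avg(3)"
```

```text
t 15.85 avg pos mm [540.41 171.8  185.65] sd [0.03 0.01 0.04] F [-0.64  3.77 -0.35] M [1.397 0.177 0.449]
```

The moment rose from 0.31 to 0.45 N m over 0.08 rad, about 1.8 N m/rad. That is the bush's own stiffness, so the nut is at its stop. I back off by the wind-up plus half the play, then check.

Request:
drive_tool(
  series=[-1, 0, 0, 0, 0, 0, -0.07, -1, 0, 0, 0, 0, 0, -0.07, -1, 0, 0, 0, 0, 0, -0.07, -1, 0, 0, 0, 0, 0, -0.06, -1, 0, 0, 0, 0, 0, 0],
)

```text
t: 16.52
eef_pos: [0.5402, 0.1713, 0.1856]
tool_rot: [-0.0, 0.88, 0.476, 0.0]
contact_force: [-1.0, 3.9, -0.9]
gripper_width: 0.166
```

```bash
python3 -c "
from h import *
avg(3);go([.5405,.1718,.1857])"
```

```text
t 16.62 avg pos mm [540.25 171.33 185.55] sd [0.01 0.03 0.01] F [-0.57  3.97 -0.6 ] M [1.364 0.298 0.073]
t 16.68 pos [0.5402 0.1714 0.1855] F [-1.3  3.5  0. ] M [1.31 0.27 0.03] w 0.164 q [-0.92  0.44  0.66  1.92 -0.34  0.9  -0.67]
xyaw 56.8 tilt z [ 0.e+00  1.e-04 -1.e+00]
shift first [ 0.5 -0.  -0.2]
```

Request:
drive_tool(
  series=[-1, 0.5, -0.4, -2, 0, 0, 0, -1, 0, 0, -3, 0, 0, 0, -1, 0, 0, -4, 0, 0, 0, -1, 0, 0, -5, 0, 0, 0, -1, 0, 0, -6, 0, 0, 0, -1, 0, 0, 0, 0, 0, 0],
)

```text
t: 17.42
eef_pos: [0.5406, 0.1715, 0.2062]
tool_rot: [0.0, 0.879, 0.476, 0.0]
contact_force: [-0.0, -0.3, -3.9]
gripper_width: 0.166
```

```bash
python3 -c "
from h import *
avg(3);go([.5405,.1718,.1857])"
```

```text
t 17.52 avg pos mm [540.35 171.64 205.86] sd [0.18 0.1  0.25] F [-0.08 -0.08 -3.55] M [ 0.015 -0.009 -0.019]
t 17.57 pos [0.54   0.1718 0.2054] F [ 0.3  0.3 -3.8] M [ 0.03  0.05 -0.01] w 0.162 q [-0.94  0.41  0.68  1.9  -0.32  0.94 -0.69]
xyaw 56.87 tilt z [-2.e-04 -3.e-04 -1.e+00]
shift first [ 0.2  0.4 19.7]
```

Free of the nut and no load. I raise it clear and turn back to the original yaw.

Request:
drive_tool(
  series=[-1, 0, 0, -20, 0, 0, 0, -1, 0, 0, -35, 0, 0, 0, -1, 0, 0, -40, 0, 0, 0, -1, 0, 0, -30, 0, 0, 0, -1, 0, 0, 0, 0, 0, -0.16, -1, 0, 0, 0, 0, 0, -0.16, -1, 0, 0, 0, 0, 0, -0.16, -1, 0, 0, 0, 0, 0, -0.16, -1, 0, 0, 0, 0, 0, -0.16, -1, 0, 0, 0, 0, 0, -0.16, -1, 0, 0, 0, 0, 0, -0.16, -1, 0, 0, 0, 0, 0, 0],
)

```text
t: 19.08
eef_pos: [0.54, 0.1717, 0.3302]
tool_rot: [-0.0, 0.493, 0.87, -0.0]
contact_force: [0.6, 0.9, -3.2]
gripper_width: 0.162
```

```bash
python3 -c "
from h import *
avg(3);go([.5715,-.243,.330],121.06)"
```

```text
t 19.18 avg pos mm [540.02 171.74 330.23] sd [0.03 0.06 0.04] F [-0.27 -0.01 -3.38] M [-0.011 -0.039 -0.005]
t 19.23 pos [0.5401 0.1719 0.3304] F [ 0.7  0.6 -3.2] M [-0.03 -0.   -0.  ] w 0.164 q [-0.86  0.25  0.54  1.75 -0.14  1.18  0.26]
xyaw 120.88 tilt z [-3.e-04 -2.e-04 -1.e+00]
shift first [-372.2 -186.     0.4]
turn [-0.     0.    -0.003] shift after turn [-371.6 -187.1    0.4]
```

```bash
python3 - <<'E'
from h import *
T=cam('top');S=cam('side')
f=lambda im,x,y,w=30,h=24:cv2.resize(im[y-h:y+h,x-w:x+w],(600,480)[0:2],interpolation=cv2.INTER_CUBIC)
cv2.imwrite('pics/crop5.png',np.hstack([cv2.resize(T['img'][210:258,388:428],(400,480),interpolation=cv2.INTER_CUBIC),cv2.resize(S['img'][282:330,398:438],(400,480),interpolation=cv2.INTER_CUBIC)]))
for n,c in(('T',T),('S',S)):
    for d in([.5722,-.2437,.05],[.5729,-.2397,.05]):
        print(n,d,((proj(c,[d])[0]-([388,210] if n=='T' else [398,282]))*10).round(0))
    a=np.linspace(0,2*np.pi,60)
E
```

```text
T [0.5722, -0.2437, 0.05] [213. 242.]
T [0.5729, -0.2397, 0.05] [200. 240.]
S [0.5722, -0.2437, 0.05] [215. 225.]
S [0.5729, -0.2397, 0.05] [203. 214.]
```

View pics/crop5.png

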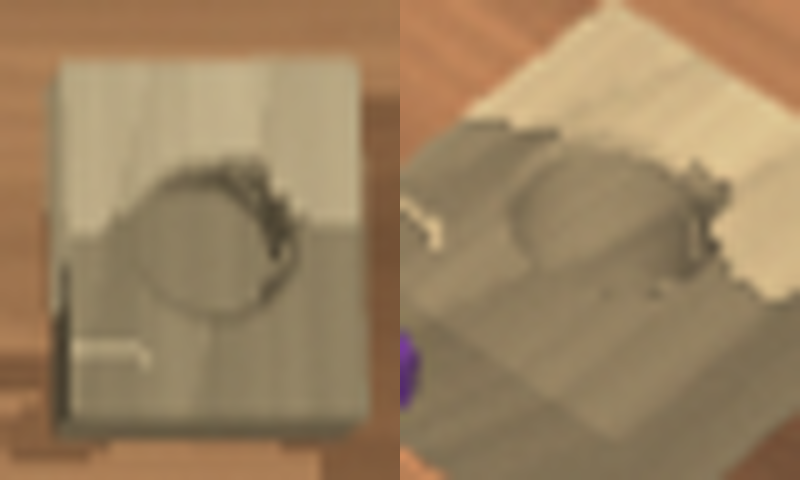

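The crop shows the empty plywood hole at top-crop (217,240) and side-crop (217,221). That gives a hole centre of about (0.574, -0.243), 2 mm further in x than where the gripper closed on the driver. I carry it over there.

Request:
drive_tool(
  series=[-1, -20, -10, 0, 0, 0, -0.003, -1, -45, -22.4, 0, 0, 0, 0, -1, -45, -22.4, 0, 0, 0, 0, -1, -45, -22.4, 0, 0, 0, 0, -1, -45, -22.4, 0, 0, 0, 0, -1, -45, -22.4, 0, 0, 0, 0, -1, -45, -22.4, 0, 0, 0, 0, -1, -43, -20.6, 0, 0, 0, 0, -1, -25, -12.5, 0, 0, 0, 0, -1, -15, -7.5, 0, 0, 0, 0, -1, 0, 0, 0, 0, 0, 0, -1, 0, 0, 0, 0, 0, 0],
)

```text
t: 20.82
eef_pos: [0.5757, -0.241, 0.3303]
tool_rot: [-0.0, 0.49, 0.872, 0.0]
contact_force: [0.7, -1.0, -3.8]
gripper_width: 0.163
```

```bash
python3 - <<'E'
from h import *
avg(3);go([.5737,-.243,.330],121.06)
S=cam('side');p=bot.get_obs()['eef_pos'];o0=np.array([370,180])
for z in(.14,.13,.164): print(z,((proj(S,[p-[0,0,z]])[0]-o0+.5)*5).round(0))
cv2.imwrite('pics/crop6.png',cv2.resize(S['img'][180:330,370:490],(600,750)[:2] if 0 else (480,600),interpolation=cv2.INTER_CUBIC))
E
```

```text
t 20.93 avg pos mm [ 575.7  -240.9   330.33] sd [0.01 0.06 0.06] F [ 0.48 -0.35 -3.52] M [ 0.     0.013 -0.004]
t 20.98 pos [ 0.5756 -0.2412  0.3304] F [ 0.5  0.4 -3.9] M [-0.05 -0.02 -0.05] w 0.163 q [-0.22  0.39  0.7   1.62 -0.26  1.22  1.09]
xyaw 121.35 tilt z [ 1.e-04  8.e-04 -1.e+00]
shift first [-0.5 -2.6  0.4]
turn [ 0.    -0.001  0.005] shift after turn [-0.5 -2.6  0.4]
0.14 [280. 399.]
0.13 [282. 382.]
0.164 [275. 439.]
```

View pics/crop6.png

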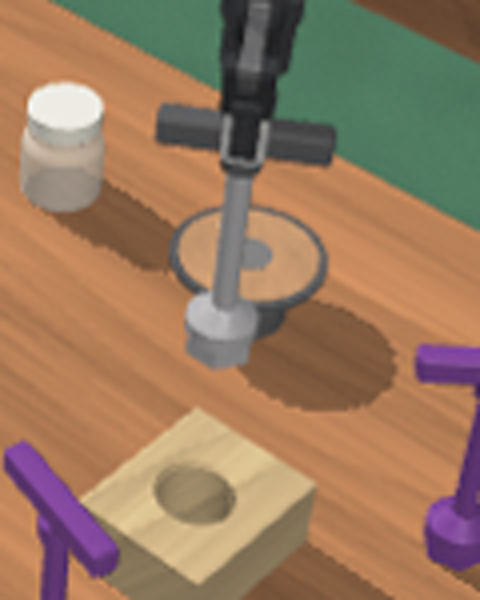

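The crop shows the driver upright, head centre at (221,320), above and close to the hole at (195,494). The head is within about 1 mm of prediction. I correct sideways and lower.

Request:
drive_tool(
  series=[-1, -1, -2.6, 20, 0, 0, 0.005, -1, 0, 0, 35, 0, 0, 0, -1, 0, 0, 30, 0, 0, 0, -1, 0, 0, 20, 0, 0, 0, -1, 0, 0, 0, 0, 0, 0, -1, 0, 0, 0, 0, 0, 0],
)

```text
t: 21.78
eef_pos: [0.5743, -0.2454, 0.2267]
tool_rot: [0.001, 0.493, 0.87, 0.0]
contact_force: [-0.1, -1.1, -3.2]
gripper_width: 0.171
```

```bash
python3 -c "
from h import *
avg(3);go([.5735,-.2433,.210],121.06)"
```

```text
t 21.88 avg pos mm [ 574.31 -245.44  226.86] sd [0.04 0.05 0.09] F [-0.33 -0.52 -2.97] M [-0.005 -0.026 -0.009]
t 21.93 pos [ 0.5742 -0.2454  0.2268] F [ 0.1 -0.6 -3.3] M [-0.01 -0.01  0.03] w 0.163 q [-0.17  0.48  0.66  1.74 -0.34  1.03  1.15]
xyaw 120.94 tilt z [ 2.1e-03 -5.0e-04 -1.0e+00]
shift first [ 2.2  0.5 16.8]
turn [ 0.002  0.002 -0.002] shift after turn [ 2.1  0.5 16.8]
```

Request:
drive_tool(
  series=[-1, 2, -0.5, 3, 0, 0, 0, -1, 0, 0, 4, 0, 0, 0, -1, 0, 0, 0, 0, 0, 0],
)

```text
t: 22.3
eef_pos: [0.5718, -0.2433, 0.218]
tool_rot: [-0.0, 0.493, 0.87, -0.0]
contact_force: [0.2, -1.0, -4.0]
gripper_width: 0.166
```

```bash
python3 -c "
from h import *
avg(3);go([.5735,-.2433,.210],121.06)"
```

```text
t 22.4 avg pos mm [ 571.93 -243.44  218.21] sd [0.1  0.1  0.17] F [ 0.04 -0.29 -3.67] M [-0.023  0.013  0.016]
t 22.45 pos [ 0.5721 -0.2436  0.2185] F [ 0.6  0.1 -4.1] M [-0.03 -0.03 -0.01] w 0.164 q [-0.17  0.49  0.65  1.76 -0.34  1.01  1.15]
xyaw 120.93 tilt z [-0.e+00 -1.e-04 -1.e+00]
shift first [-0.5  1.4  8.5]
turn [-0.     0.    -0.002] shift after turn [-0.5  1.4  8.5]
```

Within tolerance. I correct sideways a little and go in.

Request:
drive_tool(
  series=[-1, -0.3, 1.2, 3, 0, 0, 0, -1, 0, 0, 3, 0, 0, 0, -1, 0, 0, 3, 0, 0, 0, -1, 0, 0, 0, 0, 0, 0],
)

```text
t: 22.95
eef_pos: [0.573, -0.2431, 0.2091]
tool_rot: [-0.0, 0.493, 0.87, -0.0]
contact_force: [0.6, -0.5, -2.3]
gripper_width: 0.164
```

```bash
python3 -c "
from h import *
avg(3);go([.5735,-.2433,.172],121.06)"
```

```text
t 23.05 avg pos mm [ 573.14 -243.18  209.3 ] sd [0.08 0.06 0.16] F [ 0.39 -0.15 -3.1 ] M [ 0.006  0.024 -0.016]
t 23.1 pos [ 0.5733 -0.2433  0.2096] F [-0.1  0.2 -3.1] M [-0.04  0.02  0.02] w 0.165 q [-0.17  0.5   0.65  1.76 -0.35  1.    1.15]
xyaw 120.94 tilt z [ 1.e-04 -1.e-04 -1.e+00]
shift first [-0.1  0.2 37.6]
turn [ 0.     0.    -0.002] shift after turn [-0.2  0.2 37.6]
```

Inside the hole with no contact. I continue down to near the bottom.

Request:
drive_tool(
  series=[-1, 0, 0, 6, 0, 0, 0, -1, 0, 0, 7, 0, 0, 0, -1, 0, 0, 7, 0, 0, 0, -1, 0, 0, 7, 0, 0, 0, -1, 0, 0, 5, 0, 0, 0, -1, 0, 0, 2, 0, 0, 0, -1, 0, 0, 0, 0, 0, 0],
)

```text
t: 23.98
eef_pos: [0.5733, -0.2432, 0.1754]
tool_rot: [-0.0, 0.493, 0.87, -0.0]
contact_force: [-0.1, 0.0, -3.0]
gripper_width: 0.165
```

```bash
python3 -c "
from h import *
avg(3);go([.5735,-.2433,.172],121.06)"
```

```text
t 24.07 avg pos mm [ 573.33 -243.26  175.58] sd [0.06 0.03 0.11] F [ 0.68  0.26 -3.58] M [-0.008  0.018 -0.005]
t 24.12 pos [ 0.5734 -0.2433  0.1758] F [ 0.7  0.5 -3.7] M [-0.04 -0.01  0.  ] w 0.161 q [-0.15  0.54  0.62  1.79 -0.38  0.93  1.18]
xyaw 120.94 tilt z [ 5.e-04 -1.e-04 -1.e+00]
shift first [-0.1  0.1  3.8]
turn [ 0.     0.    -0.002] shift after turn [-0.1  0.1  3.8]
```

Request:
drive_tool(
  series=[-1, 0, 0, 1.5, 0, 0, 0, -1, 0, 0, 1.5, 0, 0, 0, -1, 0, 0, 1, 0, 0, 0, -1, 0, 0, 0, 0, 0, 0],
)

```text
t: 24.62
eef_pos: [0.5736, -0.2434, 0.1721]
tool_rot: [0.0, 0.493, 0.87, 0.0]
contact_force: [-0.4, 0.1, 3.0]
gripper_width: 0.164
```

```bash
python3 -c "
from h import *
avg(3)"
```

```text
t 24.73 avg pos mm [ 573.65 -243.38  172.09] sd [0.01 0.02 0.02] F [0.14 0.41 2.92] M [0.146 0.241 0.014]
```

Seated at the bottom: TCP 172.1 mm, as when it was picked up. I release and retreat.

Request:
drive_tool(
  series=[0, 0, 0, 0, 0, 0, 0, 0.2, 0, 0, 0, 0, 0, 0, 1, 0, 0, 0, 0, 0, 0, 1, 0, 0, 0, 0, 0, 0, 1, 0, 0, -10, 0, 0, 0, 1, 0, 0, -30, 0, 0, 0, 1, 0, 0, -40, 0, 0, 0, 1, 0, 0, -40, 0, 0, 0, 1, 20, -10, 0, 0, 0, 0, 1, 50, 25, 0, 0, 0, 0, 1, 50, 25, 0, 0, 0, 0, 1, 50, 25, 0, 0, 0, 0],
)

```text
t: 26.28
eef_pos: [0.5414, -0.0626, 0.2924]
tool_rot: [0.0, 0.493, 0.87, 0.0]
contact_force: [0.6, 0.2, -0.2]
gripper_width: 1.0
```

Request:
drive_tool(
  series=[1, 50, 25, 0, 0, 0, 0, 1, 50, 25, 0, 0, 0, 0, 1, 0, 0, 0, 0, 0, 0, 1, 0, 0, 0, 0, 0, 0],
)

```text
t: 26.78
eef_pos: [0.5332, 0.0469, 0.292]
tool_rot: [0.0, 0.493, 0.87, 0.0]
contact_force: [-0.7, -1.3, -0.1]
gripper_width: 1.003
```

```bash
python3 - <<'E'
from h import *
go([.5,.1,.3])
T=cam('top');S=cam('side')
cv2.imwrite('pics/fin.png',np.hstack([cv2.resize(T['img'][190:290,355:455],(400,400),interpolation=cv2.INTER_CUBIC),cv2.resize(S['img'][195:345,300:450],(400,400),interpolation=cv2.INTER_CUBIC)]))
A=cv2.imread('pics/top0.png');d=cv2.absdiff(A,T['img']).max(2)
print('top bar now',[r for r in [cv2.minAreaRect(max(cv2.findContours(((T['img'][205:245,395:440].max(2)<105)&(np.ptp(T['img'][205:245,395:440],axis=2)<18)).astype(np.uint8),0,1)[0],key=cv2.contourArea))]],'start (20.1,22.4)')
E
```

```text
t 26.77 pos [0.5332 0.0469 0.292 ] F [-0.7 -1.3 -0.1] M [-0.01 -0.03 -0.03] w 1.003 q [-0.73  0.23  0.63  1.88 -0.15  1.08  0.5 ]
xyaw 120.93 tilt z [ 7.e-04 -2.e-04 -1.e+00]
shift first [62.6 -1.2 -8. ]
top bar now [((21.346023559570312, 24.14879035949707), (10.823529243469238, 30.941177368164062), 61.927513122558594)] start (20.1,22.4)
```

View pics/fin.png

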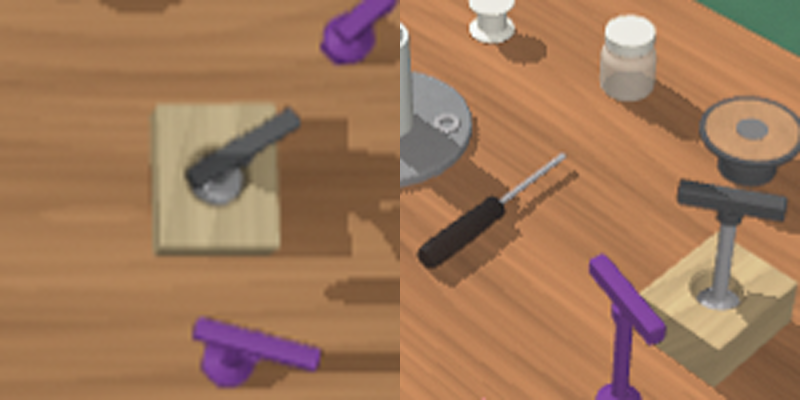

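The driver stands upright and fully down in the plywood stand (bar at top-crop (243,147)). The washer, screwdriver and look-alikes are undisturbed. I hand in.

```bash
python3 -c "
from station import bot
print(bot.hand_in())"
```

```text
the job is handed in; nothing more can be done
None
```

The nut is turned clockwise to its stop, and the driver is back upright and fully down in the plywood stand. I handed the job in at about 27 s of the 72 s allowed; no verdict was reported.

- **Finding the nut:** I lowered the steel driver into the tube and felt for the nut with light pressure, about 4–8 N. The socket dropped about 9.5 mm, to fully home at TCP height 186 mm.
- **Tightening:** The nut turned at about 0.22 N m. The moment then rose to 0.45 N m at roughly 1.8 N m/rad, close to the bush's own stiffness, which I read as the stop. I stopped there, an estimated 0.22 rad of bush twist. I then unwound the bush before lifting off.
- **Putting back:** The driver seated at TCP height 172.1 mm, the same as when I picked it up. The last pictures show it upright, the gripper clear, and nothing seen out of place nearby; I did not compare the whole scene.

**Weak points:**
- A small side load built up during the turn, up to about 4 N and a 1.4 N m tilting moment. It was gone once the socket came off the nut.
- The nut's final angle cannot be seen, so the stop is judged from the torque alone.
- The two views disagreed by about 2 mm on most points, and the TCP strayed by up to 2 mm after moves. I corrected these on the way.

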